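# Load the calibration slide and latch the laser guard

## Robot

A 6-joint arm with a two-finger parallel gripper is mounted at the origin on the work surface. World frame = base frame: x ahead of the robot, y to its left, z up, the work surface at z = 0. Lengths are in m, angles in rad, forces in N, time in s.
With the tool pointing down it reaches from about 0.3 to 0.875 m from the base axis. Payload 6.4 kg.
Tool frame: the origin (TCP) lies midway between the tips of the shut fingers; the grasp point (between the pads) lies 19 mm behind it (grasp_offset is the distance from the TCP to the grasp point, in m); z points along the fingers, y is the line along which they close (so a half turn about z gives the same grasp; the last joint's range is limited). The gripper opens to 85 mm and grips with 20 to 120 N. Pads are 22 mm wide; open, the fingers measure 114 mm over their backs; the gripper's body (76 mm by 85 mm) begins 54 mm behind the grasp point. The pads swing forward as they close: fully open they stand 13 mm farther back than shut.
Start: joints at [-1.506, 0.181, 1.607, -0, 1.354, -0.206], TCP at [0.154, -0.554, 0.231] pointing down, gripper open.
Joint ranges: [-2.99, 2.99], [-0.89, 2.07], [0.3, 2.58], [-1.14, 4.28], [0, 2.63], [-3.12, 3.12]. Speed limits (rad/s): [2.57, 2.57, 3.01, 3.14, 3.14, 3.14].

## Interface

Orientations are given as a unit quaternion [w, x, y, z].
In Python, from bench import * gives the robot as it stands. The module is installed in compiled form; this text tells all that it offers.
- The arm moves only by the tool servo_tool, never from a script. Its argument "commands" is text: rows parted by semicolons, each of 7 numbers parted by spaces: the turn, a rotation vector about the tool's x, y, z in rad, then the shift along the tool's x, y, z in mm, then the opening, from 0 (shut) to 1 (fully open). In form: wx wy wz dx dy dz claw; .... A call has 1 to 5 rows; each row shifts and turns the commanded pose from where the row before left it, along the tool's axes as they then stand; what a row does not reach is not made up. A row lasts 1/8 s, in which the tool goes at most 62.5 mm and 10.7 degrees, less where a joint would pass 70% of its speed; a pose out of reach is approached as far as the arm can. A call with a gripper value outside its range is refused whole. The fingers move at their own pace and stop on an object; the grip force is fixed at half the most. Time passes only in rows, so rows that do not move let the fingers close. It gives the time, the measured TCP pose, the force, the opening and the grip force at its end, in the units of the state.
- get_obs(): the state, without advancing time (a new reading comes with each control period).
- camera(name): name is "scene" or "top" or "wrist"; returns the picture (480x640x3 uint8, blue, green, red); there is no depth.
- calibration(name): a dict with "fx", "fy", "cx", "cy" (pixels), "R" (3x3) and "t" (3): a world point X has camera coordinates R X + t. Camera axes: x right, y down, z forward; pixel columns grow to the right and rows downward; lengths in m; the calibration is good to about 2 mm. The wrist camera is an equidistant fisheye: a pixel r from the principal point sees the ray r / f radians off the axis. A picture is of the moment at which its call begins: read the wrist's pose just before it. calibration takes no time and is no camera call; for the wrist camera it gives the pose at the moment of the call.
- hand_in(): hands the job in; it is judged then, once.
The state is a dict: "time_s": time; "q": joint angles; "dq": joint speeds; "joint_efforts": joint torques, N m; "eef_pos": TCP position; "eef_rot": TCP orientation; "wrist_force": force on the tool from outside, world axes, zero at the start; "torque": the same for the moment, N m; "opening": opening from 0.0 (shut) to 1.0 (fully open); "grasp_force": force on a finger pad.
Only numpy, scipy, OpenCV 4.12 (cv2) and the standard library are available. Lean on these libraries where they do the work, as an engineer would, in place of code of your own. Each camera call takes 0.05 s, during which the arm holds its last target. There are 200 camera calls.

## Task

Take the yellow-tabbed calibration slide out of the white rack and slide it down into the slot of the aluminium holder on the inspection station until it is fully home, then let go of it. Then push the amber guard hood along its rails over the slide, without slamming it, until its latch clicks and holds it shut, and move clear. Leave the blue-tabbed slide, the small lens, the mouse and the tip box where they are.

Things in the scene. Friction and masses are not known exactly. Their poses are not given: they have to be found in the camera images.
- station: Fixed inspection station on a black perforated base plate 190 x 385 x 12 mm (x -80 to +110, y -135 to +250 mm). Origin on the table under the middle of the slide holder, z up. The guard hood slides along the station's y axis, towards -y to shut. The holder is an aluminium block 36 (x) x 84 (y) mm, top 58 mm above the table. At y -80 to -92 mm stands a black end wall 117 mm tall
- slot_mouth (a point): Centre of the slot's opening in the top of the holder, 58 mm above the table; axes as the station's. The slot is 8 mm (x) by 58 mm (y), 40 mm deep, with a 3 mm chamfered mouth; the slide has 1 mm play on each side
- slot_floor (a point): Centre of the slot's floor, 40 mm below its mouth, 18 mm above the table; axes as the station's. A slide that is fully home has its foot here, stands upright and its tab spans 78 to 108 mm above the table
- target: Calibration slide: black-framed glass plate with nine dots, 6 mm thick (its x), 56 mm wide (its y), 60 mm tall, with a yellow grip tab on top 12 (x) x 24 (y) x 30 mm tall; 90 mm tall in all, 70 to 160 g. Origin at the middle of its foot, z up. Either face may look either way. It starts upright in a slot of the rack, its foot 8 mm above the table
- target_tab (a point): Centre of the yellow tab, 75 mm above the slide's foot; the tab's top is 15 mm higher. Axes as the slide's: pinch across x
- spare: Spare slide of the same size and shape with a blue tab and three dots, in the rack's other slot; to be left alone. Origin at the middle of its foot
- rack: White fixed plastic rack, 150 x 100 x 30 mm, origin under its centre. Two slots at x = -45 and +45 mm, each 9 x 59 mm and 22 mm deep, floor 8 mm above the table; which slide is in which slot varies. The slides' axes are parallel to the rack's
- guard (a joint): How far the guard hood is open, m: 0 shut at a stop, at most 0.165; grows to the station's +y. Starts at 0.125 to 0.16. Friction 1.5 N, stays where left; over the last 14 mm a rubber buffer pushes back 2.5 to 6 N and the latch adds a few N, some 12 N in all. The latch drops within 2 mm of the stop: let go, it then rests at about 0.002; unlatched it springs back to 0.01 or more
- handle (a point): Top centre of the guard's handle, an upright yellow block on the hood's roof, 60 mm (station x) x 14 mm (station y) x 42 mm tall, 127 to 169 mm above the table; axes as the station's. Push its +y face towards -y
- latch (a joint): How far the spring latch pin is lifted, m: 0 down (at rest, and when it has caught behind the tongue's tooth), about 0.005 while the tooth passes under it. It sits in the red housing on the end wall, at station x 49 to 103, y -77 to -103 mm, top 161 mm above the table; its green cap is at 170 to 176 mm
- lens: Small black lens barrel with a brass ring, 47 mm across, 60 mm tall, standing loose beyond the work; leave alone. Origin under its centre
- mouse: Black computer mouse, 100 x 58 x 34 mm, loose; leave alone. Origin under its centre
- tipbox: White lab tip box, 85 x 120 x 80 mm, loose; leave alone. Origin under its centre
- roof (a point): Centre of the hood's roof, top face, 127 mm above the table, under the handle; axes as the station's. The hood is 130 x 130 mm, amber clear panels in black frames, open at its -y end and below; inside 120 mm wide (102 mm at the front flanges), 122 mm high over the table. A steel tongue on its +x side (x 66 to 86 mm, roof height) reaches 46 mm beyond the hood's -y edge into the latch

How it is judged:
By the outcome, as a careful person would: the job done as asked, in the order asked, and still so for the second after the job is handed in, with the robot touching nothing.
It also fails if it takes over 58 s, if anything falls off the work surface, if the arm or the gripper's body presses on something with over 40 N, if the wrist force passes 120 N, or if a joint passes its speed limit or range.

## Working session

There is one attempt and no reset: what is moved stays moved. The work goes in short steps, Python scripts to look and compute and a tool call to move; the robot and the scene stay as the last step left them, time stands still between calls to the robot, and variables do not carry over. Pictures are saved under pics/ and viewed, at most 10 in all, crops included, and the job is handed in when it is done.

Besides the shell and the picture viewer there is one more tool, called after "Call:" as a command line: name --argument value ..., lists and objects as JSON in quotes. servo_tool: Moves the arm, as the interface text tells. Its arguments: {"type":"object","properties":{"commands":{"type":"string"}},"required":["commands"]}

```bash
mkdir -p pics; python3 - <<'E'
from bench import *
import cv2,numpy as np
a=camera("scene");b=camera("top")
cv2.imwrite("pics/scene.png",a);cv2.imwrite("pics/top.png",b)
np.set_printoptions(precision=4,suppress=True)
for n in("scene","top","wrist"):
    c=calibration(n);print(n,[c[k] for k in("fx","fy","cx","cy")],np.array(c["R"]).tolist(),c["t"], -np.array(c["R"]).T@np.array(c["t"]))
print(get_obs())
E
```

```text
scene [465.0998950713256, 465.0998950713256, 320.48882234291386, 240.57562400610684] [[0.7497960561519803, 0.661575249048539, 0.011138403175484767], [0.37949140790197267, -0.4161846527757732, -0.8263029747752864], [-0.5420259638684432, 0.6237856399760033, -0.5631157339767844]] [-0.2831 -0.1868  1.3268] [ 1.0024 -0.7181  0.5959]
top [580.033732943668, 580.033732943668, 319.3337138723409, 243.62663921248216] [[0.024646726046848273, -0.9996881709943286, -0.004012439306165479], [-0.9854159592495514, -0.023618482940267208, -0.1685157396799678], [0.1683684238551219, 0.008107282998289835, -0.9856907962494769]] [-0.2195  0.5741  1.0228] [ 0.3989 -0.2142  1.104 ]
wrist [371.64829954431775, 371.64829954431775, 320.54644587305586, 236.47711017441804] [[0.2667818295979231, -0.9637549502934576, -0.0019624426721820284], [-0.9112806536496914, -0.252917859204638, 0.3249617312532905], [-0.3136798139507507, -0.08490554917200525, -0.9457251302781504]] [-0.5744 -0.0416  0.3822] [ 0.2352 -0.5317  0.3738]
{'time_s': 0.1, 'q': array([-1.5063,  0.1815,  1.6079,  0.    ,  1.3538, -0.2063]), 'dq': array([-0.0013, -0.0041, -0.003 ,  0.0002, -0.002 ,  0.0011]), 'joint_efforts': array([ -0.0004, -44.5881, -35.2241,  -0.0002,   0.0042,  -0.    ]), 'eef_pos': array([ 0.1538, -0.5535,  0.2305]), 'eef_rot': array([-0.0008,  0.9908,  0.135 ,  0.0001]), 'wrist_force': array([-0.9659,  0.9478, -0.0928]), 'torque': array([0.0006, 0.0014, 0.0018]), 'grasp_force': 0.0, 'opening': 0.994811906713667}
```

View pics/scene.png

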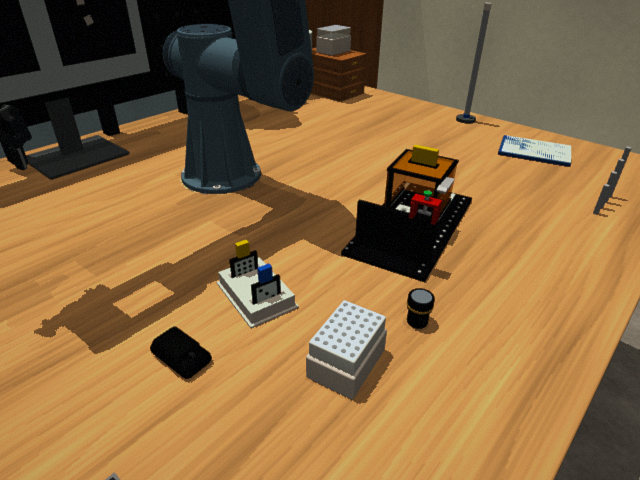

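View pics/top.png

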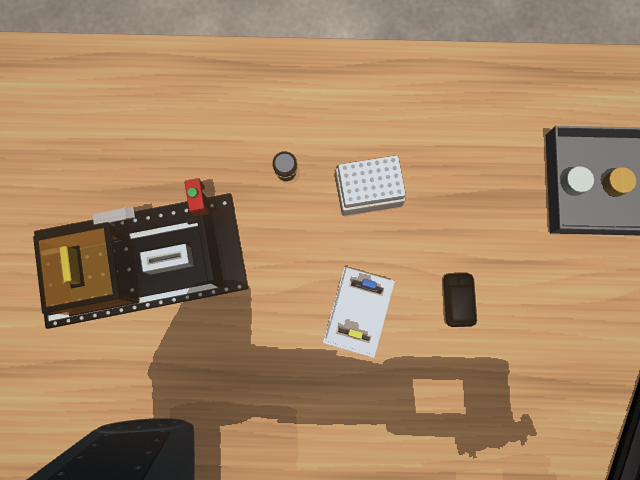

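The scene view shows the rack with the yellow slide at (243,250) and the blue one at (265,275). The station's wall faces the camera, with the hood behind it. In the top view the slot is at (165,258), the yellow tab at (355,333), the handle at (66,265), the green cap at (192,192), and the plate corners are at about (35,232), (47,327), (247,288) and (232,195).

```bash
cat > h.py <<'E'
from bench import *
import cv2,numpy as np
np.set_printoptions(precision=4,suppress=True)
def ray(n,p,c=None):
    c=c or calibration(n);R=np.array(c["R"]);o=-R.T@np.array(c["t"])
    u=np.array([(p[0]-c["cx"])/c["fx"],(p[1]-c["cy"])/c["fy"]])
    if n=="wrist":
        r=np.hypot(*u);d=np.r_[u/r*np.sin(r),np.cos(r)]
    else: d=np.r_[u,1]
    return o,R.T@d
def onz(n,p,z,c=None):
    o,d=ray(n,p,c);return o+d*(z-o[2])/d[2]
def blobs(im,lo,hi,amin=30):
    m=cv2.inRange(cv2.cvtColor(im,cv2.COLOR_BGR2HSV),lo,hi)
    cs,_=cv2.findContours(m,cv2.RETR_EXTERNAL,cv2.CHAIN_APPROX_NONE)
    return [c for c in cs if cv2.contourArea(c)>=amin]
E
python3 - <<'E'
from h import *
t=cv2.imread("pics/top.png");s=cv2.imread("pics/scene.png")
Y=((22,120,120),(34,255,255))
for n,im in(("top",t),("scene",s)):
    for nm,r in(("yel",Y),("blue",((105,120,80),(125,255,255))),("green",((50,120,60),(80,255,255)))):
        for c in blobs(im,*r,12):
            print(n,nm,cv2.contourArea(c),cv2.boundingRect(c),cv2.minAreaRect(c))
# rack
for c in blobs(t,(0,0,150),(179,45,255),300):
    r=cv2.minAreaRect(c);print("white",cv2.contourArea(c),r)
    P=np.array([onz("top",p,.03)[:2] for p in cv2.boxPoints(r)]);print(P, P.mean(0))
# station black
for c in blobs(t,(0,0,0),(179,255,60),3000):
    r=cv2.minAreaRect(c);print("black",cv2.contourArea(c),r,cv2.approxPolyDP(c,6,True)[:,0].tolist())
for p in((35,232),(47,327),(247,288),(232,195)):print(p,onz("top",p,.012))
print("slot",onz("top",(165,258),.058))
cv2.imwrite("pics/crop.png",np.hstack([cv2.resize(t[180:340,20:260],None,fx=3,fy=3,interpolation=cv2.INTER_CUBIC)]))
E
```

```text
top yel 75.5 (348, 329, 15, 10) ((355.1176452636719, 333.5294494628906), (13.581995010375977, 6.790997505187988), 14.03624439239502)
top yel 205.5 (60, 246, 12, 36) ((65.13077545166016, 263.54620361328125), (35.34989929199219, 7.814188003540039), 82.87498474121094)
top blue 63.0 (362, 279, 14, 9) ((368.9500427246094, 283.1500244140625), (13.281566619873047, 6.008327960968018), 18.434947967529297)
top green 45.5 (188, 188, 9, 9) ((191.9000244140625, 191.8000030517578), (7.602630138397217, 8.049844741821289), 63.43495178222656)
scene yel 45.5 (483, 368, 29, 41) ((497.38299560546875, 388.26043701171875), (2.5800108909606934, 48.82174301147461), 34.215702056884766)
scene yel 35.5 (235, 239, 14, 7) ((241.4000244140625, 242.20001220703125), (3.7947332859039307, 12.649110794067383), 71.56504821777344)
scene yel 46.0 (413, 145, 26, 7) ((425.5577087402344, 147.71153259277344), (25.29897689819336, 2.7456257343292236), 11.309932708740234)
scene blue 42.0 (258, 264, 13, 8) ((264.0411071777344, 267.1095886230469), (4.447563648223877, 12.640443801879883), 69.44395446777344)
scene blue 21.0 (499, 1
[... 1271 characters left out ...]
.073  -0.8076]
white 7815.5 ((261.0, 19.0), (38.0, 252.0), 90.0)
[[ 1.0742  0.1805]
 [ 1.0854 -0.3299]
 [ 1.0024 -0.3303]
 [ 0.9911  0.174 ]] [ 1.0383 -0.0764]
black 7303.5 ((110.49998474121094, 449.0), (166.99996948242188, 59.99999237060547), -0.0) [[193, 427], [177, 419], [105, 425], [27, 479], [193, 479]]
black 18988.5 ((137.25, 258.25), (102.56874084472656, 207.8831024169922), 78.69007110595703) [[230, 194], [202, 193], [209, 212], [185, 213], [185, 202], [134, 211], [135, 223], [87, 221], [34, 232], [46, 327], [247, 288]]
(35, 232) [0.595  0.3412 0.012 ]
(47, 327) [0.4153 0.2994 0.012 ]
(247, 288) [ 0.4973 -0.0709  0.012 ]
(232, 195) [ 0.677  -0.0335  0.012 ]
slot [0.5443 0.0752 0.058 ]
```

View pics/crop.png

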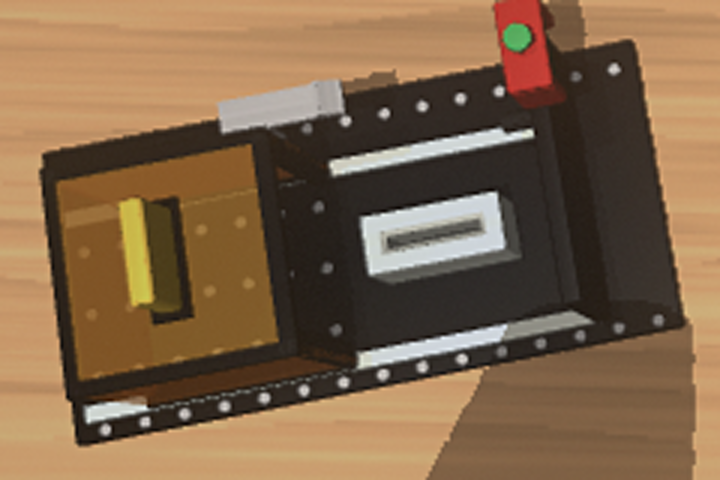

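The crop shows the holder top centre and slot at crop (435,233), which is top pixel (165,258). The handle's top face is centred near crop (137,252), and the guard is open at the left.

```bash
cat >> h.py <<'E'
def tri(a,b):
    (o,d),(p,e)=a,b
    k=np.linalg.lstsq(np.c_[d,-e],p-o,rcond=None)[0]
    A=o+k[0]*d;B=p+k[1]*e;return (A+B)/2,np.linalg.norm(A-B)
E
python3 - <<'E'
from h import *
y=onz("top",(355.1,333.5),.098);b=onz("top",(368.95,283.15),.098)
print("tabs",y,b,np.linalg.norm(y-b),np.arctan2(*(b-y)[1::-1]))
print(onz("scene",(241.4,242.2),.098),onz("scene",(264.,267.1),.098))
print(tri(ray("top",(355.1,333.5)),ray("scene",(241.4,242.2))))
O=np.array([.5442,.075]);th=.2193;R=np.array([[np.cos(th),-np.sin(th)],[np.sin(th),np.cos(th)]])
for n,p in(("top",(65.1,263.5)),("scene",(425.6,147.7))):
  P=onz(n,p,.169);print("handle",P,R.T@(P[:2]-O))
for n,p in(("top",(191.9,191.8)),("scene",(427.5,192))):
  P=onz(n,p,.176);print("green",P,R.T@(P[:2]-O))
s=get_obs();print(y[:2]-s["eef_pos"][:2])
E
```

```text
tabs [ 0.416 -0.271  0.098] [ 0.5031 -0.2939  0.098 ] 0.09005166871503974 -0.2563633271555139
[ 0.4165 -0.2711  0.098 ] [ 0.5046 -0.295   0.098 ]
(array([ 0.4161, -0.2709,  0.0977]), np.float64(0.0002650121284032352))
handle [0.5159 0.2067 0.169 ] [0.001  0.1347]
handle [0.5185 0.2061 0.169 ] [0.0035 0.1336]
green [0.6391 0.0058 0.176 ] [ 0.0776 -0.0882]
green [0.6401 0.0075 0.176 ] [ 0.0789 -0.0868]
[0.2622 0.2825]
```

Call:
servo_tool --commands "0 0 0 41 -25 0 1;0 0 0 41 -25 0 1;0 0 0 41 -25 0 1;0 0 0 41 -25 10 1;0 0 0 41 -25 10 1"

```text
time_s: 0.72
eef_pos: [0.3187, -0.3774, 0.2109]
eef_rot: [-0.0, 0.991, 0.135, 0.0]
wrist_force: [0.6, -0.9, 0.7]
opening: 1.004
grasp_force: 0.0
```

Call:
servo_tool --commands "0 0 0 41 -25 10 1;0 0 0 41 -25 10 1;0 0 0 41 -25 0 1;0 0 -0.174 0 0 0 1;0 0 -0.174 0 0 0 1"

```text
time_s: 1.35
eef_pos: [0.4167, -0.2725, 0.1908]
eef_rot: [-0.0, 0.951, 0.308, -0.0]
wrist_force: [0.7, -1.4, -0.6]
opening: 1.004
grasp_force: 0.0
```

Call:
servo_tool --commands "0 0 -0.174 0 0 0 0.6;0 0 -0.174 0 0 0 0.6;0 0 -0.174 0 0 0 0.6;0 0 -0.174 0 0 0 0.6;0 0 0 0 0 0 0.6"

```text
time_s: 1.98
eef_pos: [0.4162, -0.2734, 0.1909]
eef_rot: [-0.0, 0.792, 0.61, -0.0]
wrist_force: [-0.2, -0.1, 0.0]
opening: 0.598
grasp_force: 0.0
```

```bash
cat >> h.py <<'E'
from scipy.spatial.transform import Rotation as Ro
def go(P,phi,s=None):
    "remaining shift (mm, tool axes now) and turn (tool rotvec) to TCP P, tool down, tool x at angle phi"
    s=s or get_obs();w,x,y,z=s["eef_rot"];R=Ro.from_quat([x,y,z,w])
    T=Ro.from_euler("z",phi)*Ro.from_euler("x",np.pi)
    print("pos",s["eef_pos"],"t",s["time_s"],"F",s["wrist_force"],"open",s["opening"],"grip",s["grasp_force"])
    print("shift",1000*(R.inv().apply(np.array(P)-s["eef_pos"])),"turn",(R.inv()*T).as_rotvec(),
      "shift in final axes",1000*(T.inv().apply(np.array(P)-s["eef_pos"])))
E
python3 - <<'E'
from h import *
s=get_obs();c=calibration("wrist");im=camera("wrist");cv2.imwrite("pics/w1.png",im)
go([.416,-.271,.067],1.3144,s)
for r in(((22,120,120),(34,255,255)),((105,120,80),(125,255,255))):
  for k in blobs(im,*r,100):
    m=cv2.minAreaRect(k);print(cv2.contourArea(k),m,onz("wrist",m[0],.098,c))
E
```

```text
pos [ 0.4162 -0.2734  0.1909] t 1.975 F [-0.1703 -0.1499  0.0024] open 0.5977026319166202 grip 0.0
shift [  2.1878  -0.7017 123.935 ] turn [-0.0006 -0.0004 -0.0011] shift in final axes [  2.2403  -0.7774 123.9337]
271.0 ((321.5, 243.5), (21.0, 15.0), 90.0) [ 0.4166 -0.276   0.098 ]
347.0 ((448.9351501464844, 236.5511932373047), (13.08621883392334, 30.553985595703125), 6.709836959838867) [ 0.5042 -0.294   0.098 ]
```

View pics/w1.png

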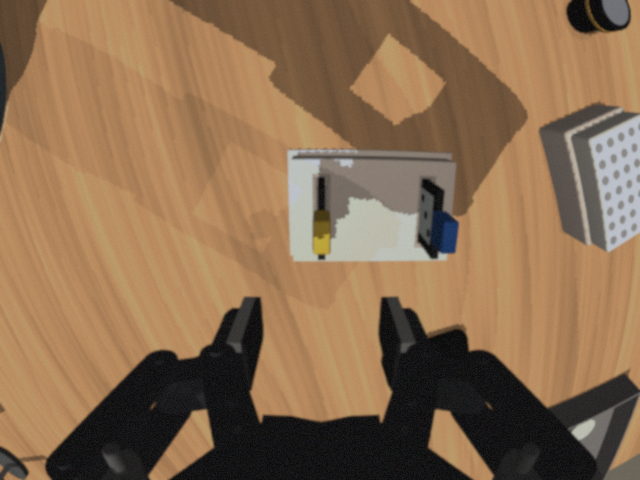

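The wrist view shows the yellow tab at (321,233), centred between the fingers. It is partly in shadow, so for its centre I trust the top and scene triangulation. Descending now.

Call:
servo_tool --commands "0 0 0 2.2 -0.8 30 0.6;0 0 0 0 0 30 0.6;0 0 0 0 0 30 0.6;0 0 0 0 0 24 0.6;0 0 0 0 0 10 0.6"

```text
time_s: 2.65
eef_pos: [0.4154, -0.2705, 0.0658]
eef_rot: [-0.001, 0.792, 0.61, -0.0]
wrist_force: [0.1, -0.1, 0.2]
opening: 0.6
grasp_force: 0.0
```

Call:
servo_tool --commands "0 0 0 0 0 0 0.6;0 0 0 0 0 0 0;0 0 0 0 0 0 0;0 0 0 0 0 0 0;0 0 0 0 0 0 0"

```text
time_s: 3.28
eef_pos: [0.4168, -0.272, 0.0684]
eef_rot: [0.001, 0.792, 0.611, 0.0]
wrist_force: [-0.6, 0.7, 6.3]
opening: 0.13
grasp_force: 59.4
```

Gripped, opening 0.13. Lifting straight up.

Call:
servo_tool --commands "0 0 0 0 0 -8 0;0 0 0 0 0 -20 0;0 0 0 0 0 -35 0;0 0 0 0 0 -40 0;0 0 0 0 0 -45 0"

```text
time_s: 3.9
eef_pos: [0.4155, -0.2706, 0.2161]
eef_rot: [-0.001, 0.792, 0.611, -0.0]
wrist_force: [0.7, 0.1, -0.3]
opening: 0.129
grasp_force: 59.3
```

```bash
python3 - <<'E'
from h import *
go([.5442,.075,.225],1.79)
im=camera("top");cv2.imwrite("pics/t2.png",im)
s=get_obs()
for c in blobs(im,(22,100,80),(34,255,255),12):
    m=cv2.minAreaRect(c);print(cv2.contourArea(c),m,onz("top",m[0],s["eef_pos"][2]+.034))
E
```

```text
pos [ 0.4155 -0.2706  0.2161] t 3.9 F [ 0.7061  0.1175 -0.3432] open 0.12932666932853193 grip 59.25512731075287
shift [366.8885  36.9833  -8.587 ] turn [-0.0013 -0.0014 -0.4752] shift in final axes [309.2968 200.761   -8.898 ]
220.0 ((65.31982421875, 264.80279541015625), (37.886329650878906, 8.226588249206543), 82.09283447265625) [0.5029 0.1665 0.2571]
```

Call:
servo_tool --commands "0 0 0 30 3 -3 0;0 0 0 50 5 -3 0;0 0 0 55 5.5 -3 0;0 0 0 55 5.5 0 0;0 0 0 55 5.5 0 0"

```text
time_s: 4.58
eef_pos: [0.502, -0.0387, 0.2243]
eef_rot: [0.0, 0.792, 0.611, -0.0]
wrist_force: [0.5, -1.0, -1.4]
opening: 0.13
grasp_force: 59.3
```

Call:
servo_tool --commands "0 0 0 52 5.5 0 0;0 0 0 45 5 0 0;0 0 0 25 2 0 0;0 0 -0.158 0 0 0 0;0 0 -0.158 0 0 0 0"

```text
time_s: 5.2
eef_pos: [0.5444, 0.0751, 0.2239]
eef_rot: [-0.0, 0.683, 0.73, -0.0]
wrist_force: [-0.8, 0.5, -2.1]
opening: 0.128
grasp_force: 59.3
```

Call:
servo_tool --commands "0 0 -0.159 0 0 0 0;0 0 0 0 0 0 0;0 0 0 0 0 0 0"

```text
time_s: 5.58
eef_pos: [0.5447, 0.0744, 0.2242]
eef_rot: [-0.0, 0.627, 0.779, -0.0]
wrist_force: [-0.2, 0.3, -1.8]
opening: 0.126
grasp_force: 59.3
```

```bash
python3 - <<'E'
from h import *
go([.5442,.075,.225],1.79)
c=calibration("wrist");a=camera("wrist")
b=camera("scene");t=camera("top")
o=np.zeros((480,800,3),np.uint8)
o[:300,:400]=a[120:420,120:520];o[:300,400:]=cv2.resize(b[120:270,340:540],(400,300));o[300:,:300]=cv2.resize(t[200:290,100:250],(300,180));cv2.imwrite("pics/c3.png",o)
E
```

```text
pos [0.5447 0.0744 0.2242] t 5.575 F [-0.2472  0.2746 -1.7951] open 0.12616853392854405 grip 59.28867995738983
shift [ 0.7064 -0.3305 -0.8377] turn [-0.0004 -0.0001 -0.0033] shift in final axes [ 0.7074 -0.3279 -0.8379]
```

View pics/c3.png

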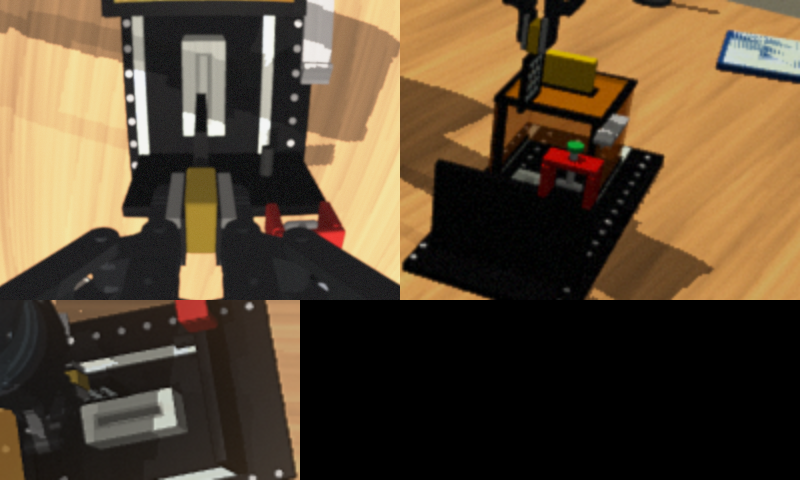

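The wrist view (top left) shows the holder top spanning crop x 182–226, y 37–136, with the slot near x 203. The tab is at x 186–217. Everything is nearly aligned, so I'll refine numerically.

```bash
python3 - <<'E'
from h import *
s=get_obs();c=calibration("wrist");a=camera("wrist")
g=cv2.cvtColor(a,cv2.COLOR_BGR2GRAY).astype(int)
for r in (130,150,170,185,200,215,230,245): print(r,g[r,285:365:1].tolist())
print("col",[ (r,g[r,308]) for r in range(145,265,2)],[ (r,g[r,339]) for r in range(145,265,2)])
R=Ro.from_euler("z",.2193).as_matrix()[:2,:2]
for p in((302,157),(346,157),(346,256),(302,256),(324,206)):
    P=onz("wrist",p,.058,c);print(p,P,R.T@(P[:2]-[.5442,.075]))
hs=cv2.cvtColor(a,cv2.COLOR_BGR2HSV)
for k in blobs(a,(18,90,60),(36,255,255),150):
    print("yel",cv2.boundingRect(k),cv2.minAreaRect(k))
E
```

```text
130 [40, 43, 42, 47, 45, 44, 45, 39, 42, 37, 41, 42, 44, 41, 45, 46, 43, 42, 42, 42, 42, 45, 43, 44, 45, 41, 43, 47, 44, 41, 46, 44, 41, 45, 44, 41, 45, 40, 50, 43, 46, 44, 43, 51, 43, 46, 44, 45, 44, 45, 47, 46, 46, 46, 45, 44, 46, 43, 43, 41, 43, 48, 43, 45, 46, 45, 46, 44, 46, 43, 46, 44, 46, 45, 45, 46, 49, 42, 45, 44]
150 [27, 23, 31, 35, 22, 31, 31, 27, 24, 29, 35, 30, 28, 25, 26, 30, 25, 28, 29, 29, 25, 32, 35, 30, 32, 30, 24, 32, 25, 32, 33, 33, 32, 23, 23, 25, 30, 29, 27, 27, 31, 25, 26, 22, 27, 30, 31, 33, 33, 28, 29, 24, 27, 26, 30, 28, 30, 30, 30, 25, 29, 27, 31, 32, 26, 28, 33, 31, 21, 32, 25, 30, 27, 30, 34, 30, 32, 28, 24, 28]
170 [25, 28, 21, 26, 29, 29, 25, 31, 27, 29, 29, 25, 30, 25, 26, 48, 88, 134, 165, 173, 182, 181, 180, 180, 179, 190, 192, 193, 191, 190, 191, 192, 193, 196, 193, 195, 197, 195, 194, 196, 193, 193, 195, 190, 196, 195, 196, 200, 199, 201, 202, 200, 198, 198, 199, 203, 201, 199, 195, 175, 125, 67, 33, 30, 28, 27, 31, 29, 22, 27, 28, 22, 29, 28, 29, 28, 31, 29, 30, 24]
185 [20, 24, 29, 18, 29, 24, 16, 32, 29, 29, 27, 30, 26, 26, 22, 43, 83, 131, 159
[... 4504 characters left out ...]
(302, 256) [0.5379 0.0303 0.058 ] [-0.0159 -0.0422]
(324, 206) [0.5471 0.0797 0.058 ] [0.0038 0.004 ]
yel (300, 287, 42, 133) ((320.5, 353.0), (132.0, 41.0), 90.0)
yel (0, 34, 267, 446) ((133.0, 256.5), (445.0, 266.0), 90.0)
yel (410, 4, 6, 118) ((412.887939453125, 62.50334548950195), (4.784304618835449, 117.0042724609375), 0.49391689896583557)
yel (438, 0, 202, 422) ((538.5, 210.5), (421.0, 201.0), 90.0)
yel (232, 0, 164, 124) ((312.8133850097656, 60.47629928588867), (123.02871704101562, 162.82925415039062), 89.2510757446289)
yel (170, 0, 50, 50) ((194.5, 24.5), (49.0, 49.0), 90.0)
yel (157, 0, 17, 36) ((166.5, 17.499996185302734), (8.221921920776367, 37.31486892700195), 18.434947967529297)
```

Call:
servo_tool --commands "0 0 0 1.3 2.3 10 0;0 0 0 0 0 30 0;0 0 0 0 0 30 0;0 0 0 0 0 20 0;0 0 0 0 0 10 0"

```text
time_s: 6.4
eef_pos: [0.5458, 0.0763, 0.1223]
eef_rot: [-0.001, 0.626, 0.78, -0.001]
wrist_force: [-0.0, -0.5, -2.3]
opening: 0.129
grasp_force: 59.3
```

```bash
python3 - <<'E'
from h import *
go([.5442,.075,.0775],1.79)
a=camera("wrist");b=camera("scene");t=camera("top")
o=np.zeros((480,800,3),np.uint8)
o[:450,:400]=cv2.resize(a[120:420,190:457],(400,450));o[:400,400:]=cv2.resize(b[140:240,370:470],(400,400));cv2.imwrite("pics/c4.png",o)
E
```

```text
pos [0.5458 0.0763 0.1223] t 6.4 F [-0.0376 -0.4821 -2.256 ] open 0.12879852941903577 grip 59.26750659942627
shift [-0.9697 -1.7596 44.8466] turn [-0.0026 -0.0008 -0.0005] shift in final axes [-0.9312 -1.877  44.8426]
```

View pics/c4.png

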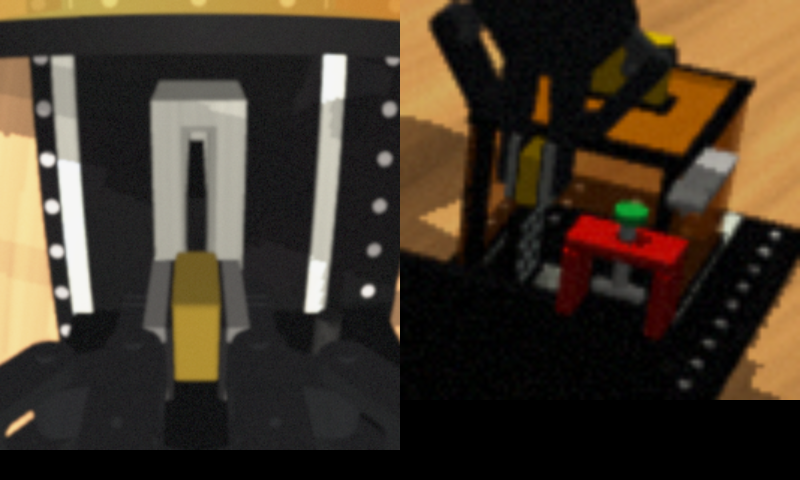

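The wrist view shows the slide's foot (x≈197) entering the chamfered slot (centre x≈199), so it is about 0.6 mm off. I'll nudge it and descend gently.

Call:
servo_tool --commands "0 0 0 0 0.6 3 0;0 0 0 0 0 4 0;0 0 0 0 0 4 0;0 0 0 0 0 4 0;0 0 0 0 0 0 0"

```text
time_s: 7.18
eef_pos: [0.5509, 0.0761, 0.1177]
eef_rot: [0.003, 0.625, 0.78, 0.002]
wrist_force: [-16.1, -0.2, 49.4]
opening: 0.135
grasp_force: 68.3
```

Blocked at the mouth. I'll back off and look.

Call:
servo_tool --commands "0 0 0 0 0 -8 0;0 0 0 0 0 -4 0;0 0 0 0 0 0 0;0 0 0 0 0 0 0"

```text
time_s: 7.68
eef_pos: [0.5469, 0.0763, 0.1204]
eef_rot: [-0.001, 0.626, 0.78, -0.0]
wrist_force: [0.7, -0.1, -1.5]
opening: 0.133
grasp_force: 59.7
```

```bash
python3 - <<'E'
from h import *
go([.5442,.075,.0775],1.79)
a=camera("wrist");b=camera("scene");s=get_obs()
cv2.imwrite("pics/w5.png",a);cv2.imwrite("pics/s5.png",b)
o=np.zeros((600,800,3),np.uint8)
o[:600,:400]=cv2.resize(a[140:350,250:390],(400,600),interpolation=cv2.INTER_CUBIC);o[:480,400:]=cv2.resize(b[150:222,395:455],(400,480),interpolation=cv2.INTER_CUBIC);cv2.imwrite("pics/c5.png",o)
E
```

```text
pos [0.5469 0.0763 0.1204] t 7.675 F [ 0.6811 -0.1354 -1.5326] open 0.13298105407344876 grip 59.73907649517059
shift [-0.7008 -2.8448 42.906 ] turn [-0.0014 -0.0005 -0.0003] shift in final axes [-0.6802 -2.9067 42.9021]
```

View pics/c5.png

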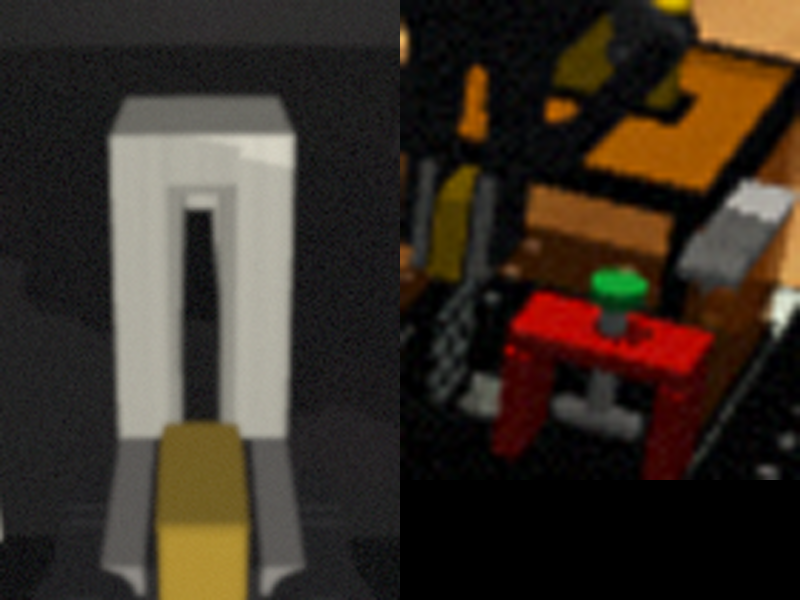

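The view shows x nearly centred: slide at crop x≈201, slot at 202.5. The slide's +y edge is perhaps 0.7 mm too far towards -y. I'll shift slightly and feel downwards in small steps.

Call:
servo_tool --commands "0 0 0 0.7 0.2 0 0;0 0 0 0 0 1.5 0;0 0 0 0 0 1.5 0;0 0 0 0 0 1 0;0 0 0 0 0 0 0"

```text
time_s: 8.4
eef_pos: [0.5474, 0.077, 0.1172]
eef_rot: [-0.0, 0.626, 0.78, -0.0]
wrist_force: [0.1, -0.3, -1.8]
opening: 0.13
grasp_force: 59.7
```

```bash
python3 - <<'E'
from h import *
go([.5442,.075,.0775],1.79)
print(get_obs()["torque"])
a=camera("wrist")[145:335,255:385]
f=np.clip((a.astype(float)/80)**.6*255,0,255).astype(np.uint8)
f=np.where(a.max(2,keepdims=True)>110,a,f)
cv2.imwrite("pics/c6.png",cv2.resize(f,(410,600),interpolation=cv2.INTER_CUBIC))
E
```

```text
pos [0.5474 0.077  0.1172] t 8.4 F [ 0.081  -0.2843 -1.8055] open 0.1301394456902232 grip 59.739224910736084
shift [-1.2819 -3.5369 39.6626] turn [-0.0002 -0.0001 -0.0002] shift in final axes [-1.2792 -3.5469 39.6618]
[-0.0534  0.0488  0.0039]
```

View pics/c6.png

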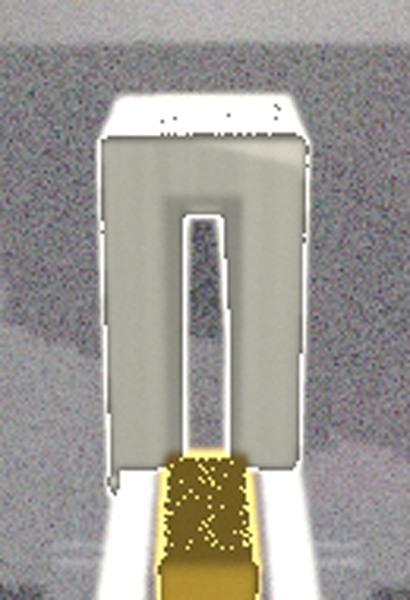

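Free and centred now, with the foot at x≈203.5 against a slot centre of 202.5. Continuing down gently.

Call:
servo_tool --commands "0 0 0 0 0 1.5 0;0 0 0 0 0 1.5 0;0 0 0 0 0 1 0;0 0 0 0 0 0 0"

```text
time_s: 8.95
eef_pos: [0.5474, 0.077, 0.1131]
eef_rot: [-0.0, 0.626, 0.78, -0.0]
wrist_force: [-0.1, -0.5, -1.8]
opening: 0.13
grasp_force: 59.7
```

Call:
servo_tool --commands "0 0 0 0 0 2 0;0 0 0 0 0 2 0;0 0 0 0 0 2 0;0 0 0 0 0 0 0"

```text
time_s: 9.45
eef_pos: [0.5473, 0.077, 0.107]
eef_rot: [-0.0, 0.626, 0.78, -0.0]
wrist_force: [-1.2, -0.2, -0.9]
opening: 0.128
grasp_force: 59.7
```

Call:
servo_tool --commands "0 0 0 0 0 3 0;0 0 0 0 0 3 0;0 0 0 0 0 3 0;0 0 0 0 0 3 0;0 0 0 0 0 0 0"

```text
time_s: 10.07
eef_pos: [0.5472, 0.0771, 0.0949]
eef_rot: [-0.0, 0.626, 0.78, -0.0]
wrist_force: [-0.0, -0.4, -1.1]
opening: 0.132
grasp_force: 59.7
```

Call:
servo_tool --commands "0 0 0 0 0 3 0;0 0 0 0 0 3 0;0 0 0 0 0 3 0;0 0 0 0 0 2 0;0 0 0 0 0 0 0"

```text
time_s: 10.7
eef_pos: [0.5473, 0.077, 0.084]
eef_rot: [-0.0, 0.626, 0.78, -0.0]
wrist_force: [0.7, 0.5, -1.7]
opening: 0.129
grasp_force: 59.7
```

Call:
servo_tool --commands "0 0 0 0 0 2 0;0 0 0 0 0 2 0;0 0 0 0 0 2 0;0 0 0 0 0 1 0;0 0 0 0 0 0 0"

```text
time_s: 11.32
eef_pos: [0.5477, 0.0771, 0.0782]
eef_rot: [0.0, 0.626, 0.78, 0.0]
wrist_force: [-3.6, 0.8, 5.6]
opening: 0.131
grasp_force: 61.0
```

Contact is at the expected height. I'll press a little more to confirm the floor.

Call:
servo_tool --commands "0 0 0 0 0 1 0;0 0 0 0 0 1 0;0 0 0 0 0 0 0"

```text
time_s: 11.7
eef_pos: [0.548, 0.0772, 0.0781]
eef_rot: [0.0, 0.625, 0.78, 0.0]
wrist_force: [-8.0, 0.7, 22.1]
opening: 0.13
grasp_force: 63.4
```

Floored (22 N, no further motion). Relieving the force, releasing and lifting.

Call:
servo_tool --commands "0 0 0 0 0 -2.5 0;0 0 0 0 0 0 0.35;0 0 0 0 0 0 0.35;0 0 0 0 0 0 0.35;0 0 0 0 0 -15 0.35"

```text
time_s: 12.32
eef_pos: [0.5463, 0.0771, 0.092]
eef_rot: [-0.001, 0.626, 0.78, -0.001]
wrist_force: [-0.7, 0.7, 0.3]
opening: 0.35
grasp_force: 0.0
```

Call:
servo_tool --commands "0 0 0 0 0 -35 0.35;0 0 0 0 0 -50 0.35;0 0 0 0 0 -50 0.35;0 0 0 0 0 -25 0.35;0 0 0 0 0 0 0.35"

```text
time_s: 12.95
eef_pos: [0.5491, 0.077, 0.2565]
eef_rot: [0.003, 0.626, 0.78, 0.002]
wrist_force: [0.1, -0.2, -0.5]
opening: 0.346
grasp_force: 0.0
```

```bash
python3 - <<'E'
from h import *
go([.5442,.075,.24],1.79)
c=calibration("wrist");a=camera("wrist");b=camera("scene");t=camera("top")
R=Ro.from_euler("z",.2193).as_matrix()[:2,:2]
for k in blobs(a,(20,90,60),(36,255,255),100):
    m=cv2.minAreaRect(k)
    if 280<m[0][0]<360: P=onz("wrist",m[0],.108,c);print("wrist",cv2.boundingRect(k),m,P,R.T@(P[:2]-[.5442,.075]))
for n,im in(("scene",b),("top",t)):
    for k in blobs(im,(20,90,60),(36,255,255),15):
        m=cv2.minAreaRect(k);P=onz(n,m[0],.108)
        if .3<P[0]<.7 and -.1<P[1]<.4: print(n,cv2.boundingRect(k),m,P,R.T@(P[:2]-[.5442,.075]))
o=np.zeros((480,800,3),np.uint8)
o[:450,:400]=cv2.resize(a[100:400,190:457],(400,450));o[:400,400:]=cv2.resize(b[140:240,370:470],(400,400));cv2.imwrite("pics/c7.png",o)
E
```

```text
pos [0.5491 0.077  0.2565] t 12.95 F [ 0.1168 -0.2195 -0.5203] open 0.3462727132328348 grip 0.0
shift [-0.8191 -5.2675 16.423 ] turn [ 0.0061  0.0018 -0.0001] shift in final axes [-0.8488 -5.1673 16.4533]
wrist (277, 360, 17, 54) ((285.6176452636719, 386.5293884277344), (6.305926322937012, 55.05558776855469), 14.03624439239502) [ 0.5544 -0.1075  0.108 ] [-0.0298 -0.1804]
wrist (339, 347, 17, 57) ((348.6033630371094, 375.60546875), (8.109184265136719, 57.71564483642578), 13.091893196105957) [ 0.6141 -0.0788  0.108 ] [ 0.0347 -0.1653]
wrist (332, 321, 20, 50) ((342.25, 345.75), (7.2732391357421875, 52.49380874633789), 18.43494987487793) [ 0.5983 -0.043   0.108 ] [ 0.0272 -0.127 ]
wrist (295, 321, 19, 59) ((304.39788818359375, 350.1077880859375), (7.219088554382324, 60.68860626220703), 15.154067993164062) [ 0.564  -0.0558  0.108 ] [-0.0092 -0.132 ]
wrist (310, 194, 15, 38) ((317.0, 212.5), (37.0, 14.0), 90.0) [0.5468 0.0801 0.108 ] [0.0036 0.0044]
wrist (235, 9, 141, 115) ((305.0, 65.99999237060547), (113.99998474121094, 139.99996948242188), 90.0) [0.5126 0.1925 0.108 ] [-0.0052  0.1215]
scene (397, 192, 10, 17) ((401.9119873046875, 199.98399353027344), (7.155418395996094, 16.09969139099121), 10.304845809936523) [0.5595 0.056  0.108 ] [ 0.0108 -0.0218]
scene (412, 144, 27, 22) ((424.3992919921875, 154.47879028320312), (26.11182975769043, 17.047367095947266), 11.888657569885254) [0.4701 0.2976 0.108 ] [-0.0239  0.2334]
top (150, 249, 18, 11) ((158.2538604736328, 254.0308074951172), (9.550674438476562, 17.116792678833008), 82.87498474121094) [0.544  0.0736 0.108 ] [-0.0005 -0.0014]
```

View pics/c7.png

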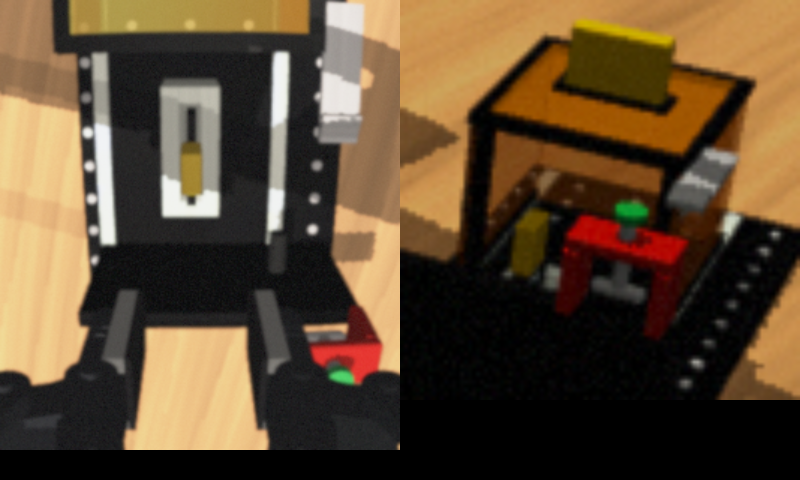

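The slide stands in the slot with its tab upright at wrist crop (191,175), and the scene view agrees. The hood's handle is ahead of it. Next I close the fingers and move behind the handle.

Call:
servo_tool --commands "0 0 0 20 -1 0 0;0 0 0 45 -1 0 0;0 0 0 50 0 0 0;0 0 0 50 0 0 0;0 0 0 25 0 0 0"

```text
time_s: 13.72
eef_pos: [0.502, 0.2652, 0.2515]
eef_rot: [-0.001, 0.625, 0.781, -0.001]
wrist_force: [0.2, -1.2, 0.1]
opening: 0.004
grasp_force: 0.0
```

```bash
python3 - <<'E'
from h import *
go([.5057,.2624,.145],1.79)
c=calibration("top");t=camera("top");w=calibration("wrist")
R=Ro.from_euler("z",.2193).as_matrix()[:2,:2]
for k in blobs(t,(20,90,60),(36,255,255),15):
    m=cv2.minAreaRect(k);P=onz("top",m[0],.169);print(m,P,R.T@(P[:2]-[.547,.077]))
E
```

```text
pos [0.502  0.2652 0.2515] t 13.725 F [ 0.1528 -1.1506  0.1059] open 0.003947106496402814 grip 0.0
shift [ -3.6483   3.1945 106.5236] turn [-0.0024 -0.0007  0.0025] shift in final axes [ -3.568    2.9487 106.5334]
((608.0, 413.0), (2.0, 34.0), 90.0) [ 0.3023 -0.6617  0.169 ] [-0.3995 -0.6678]
((302.9955139160156, 405.1709899902344), (90.0214614868164, 2.341294527053833), 1.5074357986450195) [ 0.3022 -0.1873  0.169 ] [-0.2964 -0.2047]
((158.13461303710938, 254.17308044433594), (9.805807113647461, 17.062105178833008), 78.69007110595703) [0.5349 0.0561 0.169 ] [-0.0164 -0.0178]
((69.63077545166016, 264.54620361328125), (38.45076370239258, 16.496618270874023), 82.87498474121094) [0.5143 0.1991 0.169 ] [-0.0053  0.1263]
((623.0, 179.5), (25.0, 24.0), 90.0) [ 0.6789 -0.7088  0.169 ] [-0.0422 -0.7956]
((612.5, 97.0), (2.0, 53.0), 90.0) [ 0.8242 -0.7001  0.169 ] [ 0.1015 -0.8188]
((311.4989929199219, 90.0384292602539), (85.02334594726562, 1.8455474376678467), 1.468800663948059) [ 0.8251 -0.1865  0.169 ] [ 0.2142 -0.3177]
((23.99459457397461, 83.73242950439453), (48.010276794433594, 1.6507165431976318), 1.3322198390960693) [0.8254 0.3082 0.169 ] [0.322  0.1651]
```

Call:
servo_tool --commands "0 0 0 -2 3 30 0;0 0 0 0 0 35 0;0 0 0 0 0 30 0;0 0 0 0 0 12 0;0 0 0 0 0 0 0"

```text
time_s: 14.4
eef_pos: [0.5067, 0.2609, 0.1448]
eef_rot: [-0.001, 0.626, 0.78, -0.001]
wrist_force: [0.5, -0.5, 1.1]
opening: -0.003
grasp_force: 0.0
```

Call:
servo_tool --commands "0 0 0 -8 0 0 0;0 0 0 -8 0 0 0;0 0 0 -6 0 0 0;0 0 0 -5 0 0 0;0 0 0 -5 0 0 0"

```text
time_s: 15.02
eef_pos: [0.5147, 0.2291, 0.1459]
eef_rot: [0.0, 0.626, 0.78, 0.0]
wrist_force: [0.0, -0.5, -0.3]
opening: 0.001
grasp_force: 0.0
```

Call:
servo_tool --commands "0 0 0 -4 0 0 0;0 0 0 -5 0 0 0;0 0 0 -6 0 0 0;0 0 0 -6 0 0 0;0 0 0 -6 0 0 0"

```text
time_s: 15.65
eef_pos: [0.5205, 0.2028, 0.1458]
eef_rot: [-0.0, 0.626, 0.78, 0.0]
wrist_force: [-0.3, 1.8, 0.5]
opening: -0.002
grasp_force: 0.8
```

Call:
servo_tool --commands "0 0 0 -6 0 0 0;0 0 0 -6 0 0 0;0 0 0 -6 0 0 0;0 0 0 -6 0 0 0;0 0 0 -6 0 0 0"

```text
time_s: 16.27
eef_pos: [0.5271, 0.1735, 0.1458]
eef_rot: [0.0, 0.626, 0.78, 0.0]
wrist_force: [0.2, 1.4, -0.7]
opening: 0.003
grasp_force: 0.8
```

Call:
servo_tool --commands "0 0 0 -7 0 0 0;0 0 0 -7 0 0 0;0 0 0 -7 0 0 0;0 0 0 -7 0 0 0;0 0 0 -5 0 0 0"

```text
time_s: 16.9
eef_pos: [0.5343, 0.1411, 0.1458]
eef_rot: [0.0, 0.626, 0.78, 0.0]
wrist_force: [0.7, 1.8, -0.6]
opening: -0.001
grasp_force: 0.8
```

```bash
python3 - <<'E'
from h import *
s=get_obs();R=Ro.from_euler("z",.2193).as_matrix()[:2,:2]
print(s["eef_pos"],R.T@(s["eef_pos"][:2]-[.547,.077]),s["wrist_force"])
b=camera("scene")
for k in blobs(b,(22,120,120),(34,255,255),15):
    m=cv2.minAreaRect(k);P=onz("scene",m[0],.169);print(m,P,R.T@(P[:2]-[.547,.077]))
E
```

```text
[0.5343 0.1411 0.1458] [0.0015 0.0654] [ 0.6671  1.7577 -0.5728]
((498.6980285644531, 386.2886047363281), (2.293849468231201, 46.860069274902344), 34.99202346801758) [ 0.9315 -0.3282  0.169 ] [ 0.2871 -0.4791]
```

Call:
servo_tool --commands "0 0 0 -6 0 0 0;0 0 0 -6 0 0 0;0 0 0 -5 0 0 0;0 0 0 -4 0 0 0;0 0 0 -3 0 0 0"

```text
time_s: 17.58
eef_pos: [0.5393, 0.118, 0.1458]
eef_rot: [-0.0, 0.626, 0.78, -0.0]
wrist_force: [-0.0, 2.5, 0.3]
opening: -0.0
grasp_force: 0.8
```

Call:
servo_tool --commands "0 0 0 -2 0 0 0;0 0 0 -2 0 0 0;0 0 0 -2 0 0 0;0 0 0 -2 0 0 0;0 0 0 -2 0 0 0"

```text
time_s: 18.2
eef_pos: [0.5411, 0.1098, 0.1458]
eef_rot: [-0.001, 0.625, 0.78, 0.001]
wrist_force: [-2.8, 7.7, 2.0]
opening: -0.001
grasp_force: 3.9
```

Call:
servo_tool --commands "0 0 0 -2 0 0 0;0 0 0 -2 0 0 0;0 0 0 -2 0 0 0;0 0 0 -2 0 0 0;0 0 0 -2 0 0 0"

```text
time_s: 18.82
eef_pos: [0.5432, 0.1004, 0.1458]
eef_rot: [-0.001, 0.625, 0.78, 0.001]
wrist_force: [-1.5, 6.9, 1.6]
opening: -0.005
grasp_force: 3.9
```

```bash
python3 - <<'E'
from h import *
s=get_obs();R=Ro.from_euler("z",.2193).as_matrix()[:2,:2]
print(s["eef_pos"],R.T@(s["eef_pos"][:2]-[.547,.077]),R.T@s["wrist_force"][:2])
b=camera("scene");cv2.imwrite("pics/s8.png",b)
for r in (((22,120,120),(34,255,255)),((50,120,60),(80,255,255))):
  for k in blobs(b,*r,8): print(cv2.boundingRect(k),cv2.minAreaRect(k))
E
```

```text
[0.5432 0.1004 0.1458] [0.0014 0.0237] [0.0305 7.1023]
(482, 366, 32, 45) ((497.74908447265625, 387.8282775878906), (2.3456101417541504, 53.25403594970703), 34.38034439086914)
(424, 189, 8, 4) ((427.5, 190.5), (3.0, 7.0), 90.0)
```

The green cap has risen about 1.5 px, so the tooth is passing under the pin. Continuing slowly.

Call:
servo_tool --commands "0 0 0 -1.5 0 0 0;0 0 0 -1.5 0 0 0;0 0 0 -1.5 0 0 0;0 0 0 -1 0 0 0;0 0 0 0 0 0 0"

```text
time_s: 19.5
eef_pos: [0.5444, 0.095, 0.1458]
eef_rot: [-0.001, 0.625, 0.78, 0.001]
wrist_force: [-1.5, 9.4, 2.9]
opening: -0.001
grasp_force: 4.7
```

```bash
cat > k.py <<'E'
from h import *
s=get_obs();R=Ro.from_euler("z",.2193).as_matrix()[:2,:2]
print(s["eef_pos"],R.T@(s["eef_pos"][:2]-[.547,.077]),R.T@s["wrist_force"][:2])
b=camera("scene")
m=cv2.inRange(cv2.cvtColor(b,cv2.COLOR_BGR2HSV),(45,80,40),(85,255,255))[170:215,410:445]
y,x=np.nonzero(m);print("green",len(y),y.mean()+170,y.min()+170,y.max()+170)
E
python3 k.py
```

```text
[0.5444 0.095  0.1458] [0.0014 0.0181] [0.6266 9.5275]
green 41 193.1219512195122 191 196
```

Call:
servo_tool --commands "0 0 0 -1 0 0 0;0 0 0 -1 0 0 0;0 0 0 0 0 0 0"

```text
time_s: 19.92
eef_pos: [0.5444, 0.095, 0.1458]
eef_rot: [-0.002, 0.625, 0.78, 0.002]
wrist_force: [-3.8, 16.2, 3.4]
opening: 0.004
grasp_force: 8.4
```

```bash
python3 k.py; python3 - <<'E'
import cv2,numpy as np
for f in("scene","s5","s8"):
    b=cv2.imread(f"pics/{f}.png")
    m=cv2.inRange(cv2.cvtColor(b,cv2.COLOR_BGR2HSV),(45,80,40),(85,255,255))[170:215,410:445]
    y,x=np.nonzero(m);print(f,len(y),y.mean()+170,y.min()+170,y.max()+170)
E
```

```text
[0.5444 0.095  0.1458] [0.0014 0.0181] [-0.1513 16.6433]
green 41 193.1219512195122 191 196
scene 44 192.95454545454544 190 196
s5 45 193.0 190 196
s8 43 191.30232558139534 189 194
```

It is at the stop: no motion, and the force rose. The pin went up (191.3) and came back down (193.1), so it has latched. Backing off and clearing upward.

Call:
servo_tool --commands "0 0 0 3 0 0 0;0 0 0 4 0 0 0;0 0 0 10 0 0 0;0 0 0 20 0 0 0;0 0 0 20 0 -10 0"

```text
time_s: 20.6
eef_pos: [0.5319, 0.1482, 0.1553]
eef_rot: [-0.001, 0.626, 0.78, -0.001]
wrist_force: [0.7, 0.4, -0.1]
opening: -0.003
grasp_force: 0.0
```

Call:
servo_tool --commands "0 0 0 0 0 -40 0;0 0 0 10 0 -45 0;0 0 0 30 0 -40 0;0 0 0 50 0 0 0;0 0 0 50 0 0 0"

```text
time_s: 21.22
eef_pos: [0.5021, 0.2861, 0.2827]
eef_rot: [0.001, 0.626, 0.78, 0.001]
wrist_force: [0.4, 0.5, -0.3]
opening: 0.004
grasp_force: 0.0
```

Call:
servo_tool --commands "0 0 0 40 0 0 0;0 0 0 0 0 0 0;0 0 0 0 0 0 0"

```text
time_s: 21.6
eef_pos: [0.4934, 0.3232, 0.2812]
eef_rot: [0.0, 0.625, 0.781, -0.0]
wrist_force: [0.6, -1.0, -0.0]
opening: -0.003
grasp_force: 0.0
```

```bash
python3 k.py; python3 - <<'E'
from h import *
R=Ro.from_euler("z",.2193).as_matrix()[:2,:2]
t=camera("top");b=camera("scene")
for n,im in(("top",t),("scene",b)):
  for k in blobs(im,(22,110,110),(34,255,255),15):
    m=cv2.minAreaRect(k);P=onz(n,m[0],.169);print(n,m,P,R.T@(P[:2]-[.547,.077]))
o=np.zeros((400,800,3),np.uint8);o[:,:400]=cv2.resize(t[180:340,100:260],(400,400));o[:,400:]=cv2.resize(b[130:330,230:430+0],(400,400));cv2.imwrite("pics/c9.png",o)
E
```

```text
[0.4934 0.3232 0.2812] [0.0012 0.252 ] [ 0.3458 -1.1344]
green 40 193.075 191 196
top ((144.67343139648438, 248.27182006835938), (35.21950912475586, 7.656414985656738), 82.23483276367188) [0.5441 0.0788 0.169 ] [-0.0024  0.0024]
scene ((497.4283142089844, 387.9508972167969), (2.389047622680664, 53.81871795654297), 34.38034439086914) [ 0.9314 -0.3313  0.169 ] [ 0.2863 -0.4821]
scene ((405.98822021484375, 169.05294799804688), (26.682449340820312, 3.362422227859497), 12.528807640075684) [0.5474 0.0781 0.169 ] [0.0006 0.001 ]
```

View pics/c9.png

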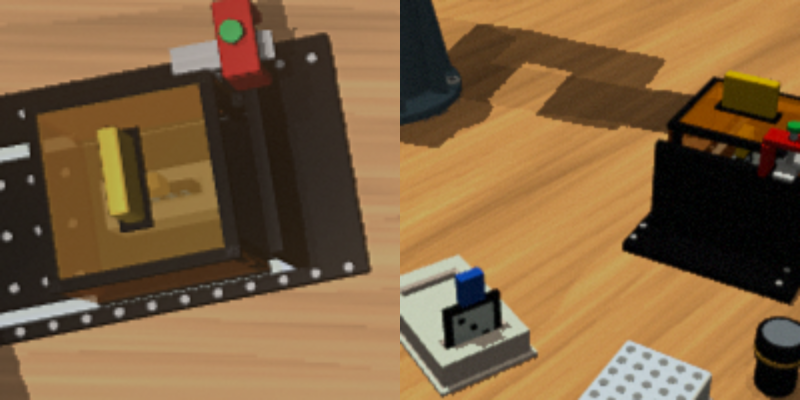

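The hood is shut over the slide with its tongue through the latch. The handle is at about y +0.002 and the pin is down. The blue slide, tip box and lens are undisturbed.

```bash
python3 -c "
from bench import *
print(hand_in())"
```

```text
the job is handed in; nothing more can be done
None
```

The job is handed in: the yellow-tabbed slide is fully home in the holder and released, after one blocked try at the slot mouth (about 49 N at the wrist), and the hood is latched shut over it with the arm clear.

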